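Hold a relay on the contacts of the hand-lever tester

ROBOT

A 7-joint arm with a two-finger parallel gripper is mounted at the origin on a cart in front of the work surface, level with it; the furniture and walls round the work are solid. World frame = base frame: x ahead of the robot, y to its left, z up, the work surface at z = 0. Lengths are in m, angles in degrees, forces in N, time in s.
With the tool pointing down it reaches from about 0.4 to 0.85 m from the base axis. Payload 4.5 kg.
Tool frame: the origin (TCP) lies at the centre of the arm's flange, where the gripper is bolted on; the fingertips stand bot.tips_ahead ahead of it and the grasp point (between the pads) lies 155 mm ahead of it (bot.tips_ahead is the distance from the TCP to the fingertips, in m); z points along the fingers, y is the line along which they close (so a half turn about z gives the same grasp; the last joint's range is limited). The gripper opens to 85 mm and grips with 20 to 120 N. Pads are 22 mm wide; open, the fingers measure 114 mm over their backs; the gripper's body (76 mm by 85 mm) begins 54 mm behind the grasp point. The pads swing forward as they close: fully open they stand 13 mm farther back than shut.
Start: joints at [75.161, 39.483, -11.15, 89.685, 9.013, 51.709, -12.324], TCP at [0.18, -0.598, 0.405] pointing down, gripper open.
Joint ranges: [-172.22, 172.22], [-26.19, 119.32], [-84.43, 86.54], [7.71, 146.69], [-57.33, 237.33], [2.42, 119.75], [-152.13, 152.13]. Speed limits (degrees/s): [147.25, 147.25, 180, 180, 180, 180, 180].

INTERFACE

Orientations are given as a 3x3 rotation matrix whose columns are the frame's x, y, z axes.
In Python, from plant import bot, capture gives the robot as it stands.
- The arm moves only by the tool servo_tool, never from a script. Its arguments are lists of equal length, an entry for each row: "angular": the turn, a rotation vector about the tool's x, y, z in rad, a list of three; "linear": the shift along the tool's x, y, z in m, a list of three; "hand": the gripper command: -1 is shut, 1 is fully open, values between are in proportion. In form: {"angular": [[rx, ry, rz], ...], "linear": [[dx, dy, dz], ...], "hand": [hand, ...]}. A call has 1 to 8 rows; each row shifts and turns the commanded pose from where the row before left it, along the tool's axes as they then stand; what a row does not reach is not made up. A row lasts 1/12 s, in which the tool goes at most 41.7 mm and 7.16 degrees, less where a joint would pass 70% of its speed; a pose out of reach is approached as far as the arm can. A call with a gripper value outside its range is refused whole. The fingers move at their own pace and stop on an object; "squeeze" is the grip in N (left out, the last holds). Time passes only in rows, so rows that do not move let the fingers close. It gives the time, the measured TCP pose, the force, the opening and the grip force at its end, in the units of the state.
- bot.get_state(): the state, without advancing time (a new reading comes with each control period).
- capture(name): name is "side" or "top" or "wrist"; returns a dict with "img" (384x512x3 uint8, red, green, blue), "intrinsics" (3x3 intrinsics, pixels), "D" ([k1, k2, p1, p2, k3] as OpenCV has them; the pictures are not rectified), "position" and "rotation" of the camera in the world. Camera axes: x right, y up, looking along -z (the intrinsics and any distortion apply to the point x, -y, -z); pixel columns grow to the right and rows downward; lengths in m; the calibration is good to about 2 mm. A picture is of the moment at which its call begins. There is no depth.
- bot.close_job(): hands the job in; it is judged then, once.
The state is a dict: "time": time; "joint_pos": joint angles; "qd": joint speeds; "tau": joint torques, N m; "eef_pos": TCP position; "ee_rot": TCP orientation; "wrist_force": force on the tool from outside, world axes, zero at the start; "moment": the same for the moment, N m; "width": finger opening in m; "grasp_force": force on a finger pad.
Only numpy, scipy, OpenCV 4.12 (cv2) and the standard library are available. Lean on these libraries where they do the work, as an engineer would, in place of code of your own. Each camera call takes 0.05 s, during which the arm holds its last target. There are 200 camera calls.

TASK

Contact-test the plug-in relay in the hand-lever tester: stand it upright in the nest of the pulled-out slide, push the slide fully home under the plunger, then press the lever down until the relay has been pushed about 5 mm down onto its spring-loaded contact plate, never all the way to the bottom of the springs. Keep the lever held there: the program finishes while the robot is still holding it down. Leave the other things on the bench where they are.

Things in the scene. Friction and masses are not known exactly. Their poses are not given: they have to be found in the camera images.
- relay: plug-in relay to be tested, a rectangular block 22 x 28 x 36 mm (its own x, y, z), light grey case on a black socket foot, 28 to 49 g, standing upright and alone on the bench. Origin: centre of its underside; z up.
- tester: hand-lever contact tester, fixed. Origin: on the bench, straight under the plunger. x: the way the slide is pushed home; y: along the lever from pivot to grip; z up. Base plate 250 x 130 mm, 16 mm high, x -180 to 70 mm. Upright back plate at x 56 to 70, y -87 to 43 mm, 152 mm high. The plunger head, 36 mm wide, reaches from it over the origin, top at 111 mm. Lever pivot at y -60, z 134 mm.
- slide (a joint): travel of the slide along the tester's x, in m: 0 = pulled right out (nest 95 mm in front of the plunger, clear for loading), 0.095 = fully home at its stop, nest right under the plunger. Starts between 0 and 0.015. About 2 N of friction; it stays where it is left.
- nest_mouth (a point): centre of the nest's mouth, in its top face, 53 mm above the bench; rides with the slide; axes as the tester's. Black block 60 x 56 mm with a pocket 31 mm (tester's x) by 25 mm (y), edges chamfered 2 mm: the relay fits with 1.5 mm to spare a side, its 28 mm side along the tester's x, either way round. Floor (the contact plate) 11 mm down; a seated relay stands out 25 mm, 9 mm below the raised plunger.
- slide_knob (a point): point on the axis of the slide's black upright knob, 8 mm below its top. Knob: cylinder 17 mm in diameter, 20 mm long, top 62 mm above the bench, on a thinner stem from the slide's tongue (tongue top 29 mm above the bench), 70 mm before the nest's centre on the robot's side. Pinch or push it to move the slide.
- contact_plate (a joint): how far the sprung contact plate in the nest is pressed down, in m: 0 at rest (also with the relay just standing on it), 0.009 = springs bottomed. Stiffness 2500 N/m with 1.5 N preload. Wanted at the end: about 0.005.
- lever (a joint): lever angle in rad: 0 = up (rest), grows as the grip is pressed down, stop at 0.36; a spring lifts it when let go. Drives the plunger down 0.060 m per rad: touches a seated relay at about 0.15; contact plate 5 mm down at about 0.233, bottomed at about 0.30. At 5 mm the dark collar on the plunger rod is level with the notch of the small index plate on the head.
- lever_grip (a point): point on the axis of the lever's black round hand grip (22 mm in diameter, 78 mm long, along the lever), mid-length, 190 mm from the pivot; swings about the tester's x. At rest 159 mm above the bench, the lever sloping up 0.13 rad to the grip; at the wanted place (lever 0.233) 44 mm lower, 115 mm above the bench and 129 mm to the tester's +y. Takes about 3 N at first, 9 N there.
- plunger: vertical steel plunger 12 mm in diameter with a black rubber foot 18 mm in diameter, at the tester's origin. Origin: centre of the foot's underside, 87 mm above the bench at rest.
- terminal: bystander: grey rail terminal lying on its side, 40 x 48 x 10 mm. Origin: centre of its underside.
- jig: bystander: steel drilling jig, block 32 x 50 x 16 mm with holes. Origin: centre of its underside.
- bottle: bystander: white screw-cap bottle, 40 mm in diameter, 80 mm tall, behind and to the left of the tester. Origin: centre of its underside.
Things that resemble listed ones, but are neither listed nor needed, are in the scene too. Leave any orange or turquoise look-alike of the relay alone.

How it is judged:
By the outcome, as a careful person would: the job done as asked, in the order asked, and still so for the second after the job is handed in, while the arm keeps its last pose, push and grip.
It also fails if it takes over 67 s, if anything falls off the work surface, if the arm or the gripper's body presses on something with over 40 N, if the wrist force passes 120 N, or if a joint passes its speed limit or range.

## Working session

There is one attempt and no reset: what is moved stays moved. The work goes in short steps, Python scripts to look and compute and a tool call to move; the robot and the scene stay as the last step left them, time stands still between calls to the robot, and variables do not carry over. Pictures are saved under pics/ and viewed, at most 10 in all, crops included, and the job is handed in when it is done.

Besides the shell and the picture viewer there is one more tool, called after "Emit:" as name(argument=value, ...) on one line, values as JSON. servo_tool: Moves the arm, as the interface text tells. Its arguments: {"type":"object","properties":{"angular":{"type":"array","items":{"type":"array","items":{"type":"number"}}},"linear":{"type":"array","items":{"type":"array","items":{"type":"number"}}},"hand":{"type":"array","items":{"type":"number"}},"squeeze":{"type":"number"}},"required":["angular","linear","hand"]}

```bash
mkdir -p pics; ls; python3 - <<'E'
from plant import bot,capture
import cv2,numpy as np
s=bot.get_state();print({k:np.round(v,4).tolist() for k,v in s.items()},bot.tips_ahead)
ims=[]
for n in("side","top"):
    c=capture(n);np.save(f"pics/{n}0.npy",c,allow_pickle=True)
    print(n,c["intrinsics"].tolist(),c["D"],c["position"],np.round(c["rotation"],3).tolist())
    cv2.imwrite(f"pics/{n}0.png",cv2.resize(c["img"][:,:,::-1],(800,600),interpolation=cv2.INTER_CUBIC))
E
```

```text
pics
{'time': 0.0, 'joint_pos': [75.1632, 39.533, -11.1444, 89.7478, 9.013, 51.709, -12.3249], 'qd': [0.019, 0.0601, -0.0118, 0.0088, 0.0643, -0.0791, -0.0154], 'tau': [-0.0005, -53.9615, -1.2667, -15.8545, 0.0092, 0.0094, -0.0], 'eef_pos': [0.1802, -0.5981, 0.4039], 'ee_rot': [[0.9574, 0.2887, -0.0007], [0.2887, -0.9574, 0.0018], [-0.0001, -0.0019, -1.0]], 'wrist_force': [0.7457, 0.725, 0.5234], 'moment': [0.0016, -0.0179, -0.0079], 'grasp_force': 0.0, 'width': 0.0853} 0.1734
side [[407.40971239705505, 0.0, 261.2922742348936], [0.0, 407.40971239705505, 188.96393507085867], [0.0, 0.0, 1.0]] [0.0222853 0.        0.        0.        0.       ] [ 0.12081923 -0.96930988  0.82219174] [[0.878, 0.284, -0.385], [-0.478, 0.479, -0.736], [-0.024, 0.831, 0.556]]
top [[453.4356694576381, 0.0, 258.11760939907197], [0.0, 453.4356694576381, 199.02308787756277], [0.0, 0.0, 1.0]] [-0.08201922  0.          0.          0.          0.        ] [ 0.47298732 -0.02078733  1.38122343] [[-0.017, 0.993, -0.115], [-1.0, -0.016, 0.01], [0.008, 0.115, 0.993]]
```

View pics/side0.png

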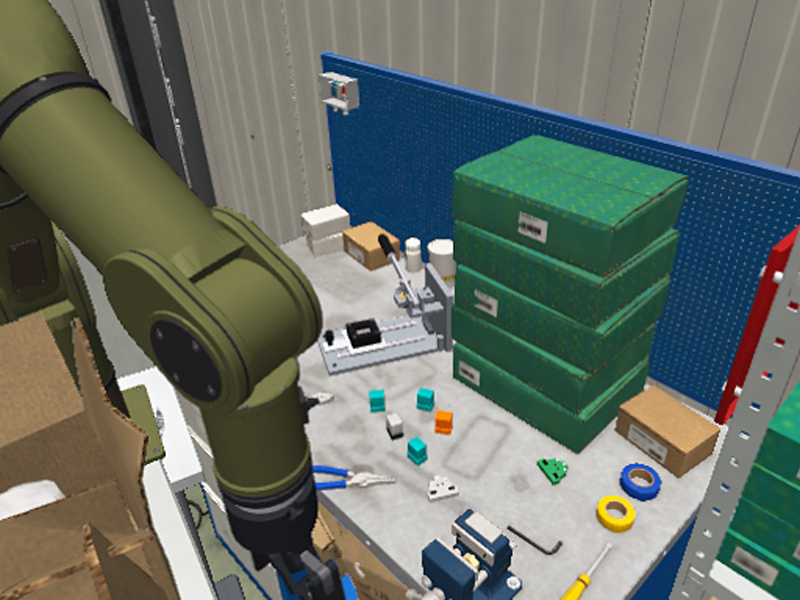

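View pics/top0.png

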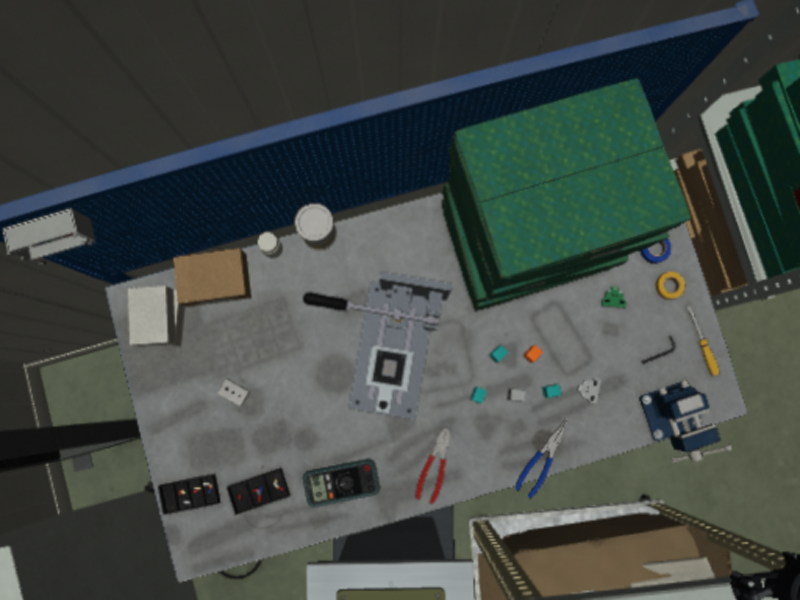

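Candidates for the relay (800x600 pixels):
- **Top view:** grey block (517,395); turquoise (500,354), (480,395) and (553,391); orange (534,353); grey-white terminal (590,390).
- **Side view:** grey block (394,425).

By the description, the relay is the light grey block with the black foot. I'll check that choice in one close crop, together with the tester.

```bash
cat > h.py <<'E'
import numpy as np,cv2
from plant import bot,capture
def ray(c,uv):
    p=cv2.undistortPoints(np.array([[uv]],float),c["intrinsics"],np.array(c["D"]))[0,0]
    d=np.array(c["rotation"])@np.array([p[0],-p[1],-1.]);return np.array(c["position"]),d/np.linalg.norm(d)
def plane(c,uv,z):
    o,d=ray(c,uv);return o+d*(z-o[2])/d[2]
def tri(c1,u1,c2,u2):
    o1,d1=ray(c1,u1);o2,d2=ray(c2,u2)
    t=np.linalg.lstsq(np.c_[d1,-d2],o2-o1,rcond=None)[0];a=o1+t[0]*d1;b=o2+t[1]*d2
    return (a+b)/2,np.linalg.norm(a-b)
def proj(c,X):
    q=np.array(c["rotation"]).T@(np.array(X)-c["position"]);q=np.array([q[0],-q[1],-q[2]])
    return cv2.projectPoints(q.reshape(1,1,3),np.zeros(3),np.zeros(3),c["intrinsics"],np.array(c["D"]))[0][0,0]
def load(n): return np.load(f"pics/{n}.npy",allow_pickle=True).item()
E
python3 - <<'E'
from h import *
t=load("top0");s=load("side0")
a=t["img"][168:278,185:365][:,:,::-1];b=s["img"][145:310,195:305][:,:,::-1]
A=cv2.resize(a,None,fx=2.6,fy=2.6,interpolation=cv2.INTER_CUBIC);B=cv2.resize(b,None,fx=3,fy=3,interpolation=cv2.INTER_CUBIC)
o=np.zeros((500,800,3),np.uint8);o[:A.shape[0],:A.shape[1]]=A;o[:B.shape[0],470:470+B.shape[1]]=B
cv2.imwrite("pics/crop1.png",o)
print(plane(t,(331,253),.036),plane(s,(252,268),.036))
E
```

```text
[ 0.4641624  -0.24735463  0.036     ] [ 0.46126609 -0.25187739  0.036     ]
```

View pics/crop1.png

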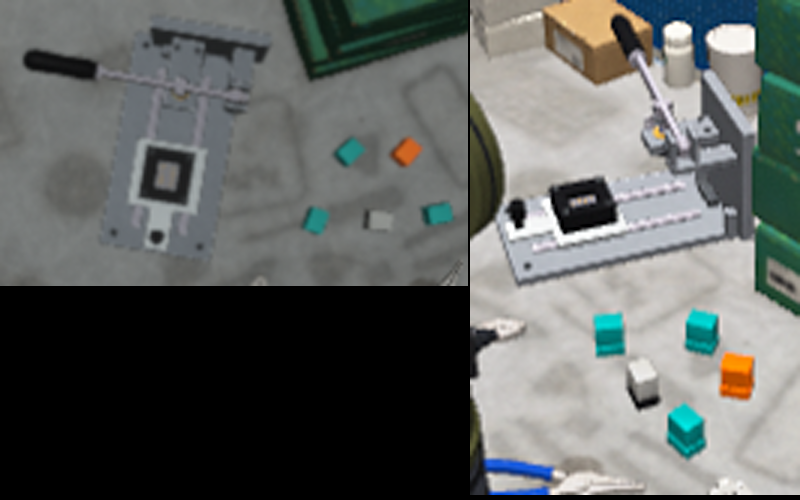

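The crop confirms the relay: light grey case with a black foot, at crop (378,220) in the top view and (642,380) in the side view. The nest is at top crop (167,175), the knob at (156,236) and the lever grip at (60,64). Next I triangulate these points.

```bash
python3 - <<'E'
from h import *
t=load("top0");s=load("side0")
def T(p):return (p[0]/2.6+185,p[1]/2.6+168)
def S(p):return ((p[0]-470)/3+195,p[1]/3+145)
for n,a,b,z in [("nest",(167,175),(583,198),.053),("knob",(156,236),(517,202),.06),("gripmid",(61,64),(625,37),.159)]:
    X,e=tri(t,T(a),s,S(b));print(n,X.round(4),round(e,4),plane(t,T(a),z).round(4),plane(s,S(b),z).round(4))
# base plate corners z=.016 and back plate top edge
for p in [(100,245),(212,257),(270,40),(272,36),(152,18)]: print(p,plane(t,T(p),.016).round(4),plane(t,T(p),.152).round(4))
# grey relay blob in top
im=t["img"].astype(int)
hsv=cv2.cvtColor(t["img"],cv2.COLOR_RGB2HSV)
r=hsv[235:270,318:345];print(r[:,:,2].max(), np.median(r[:,:,2]))
m=(r[:,:,2]>np.median(r[:,:,2])+30).astype(np.uint8)
n,l,st,ce=cv2.connectedComponentsWithStats(m);print(st,ce+[318,235])
E
```

```text
nest [ 0.5202 -0.0063  0.0458] 0.0002 [ 0.52   -0.0064  0.053 ] [ 0.5164 -0.0152  0.053 ]
knob [0.4518 0.0069 0.0581] 0.0008 [0.4522 0.0067 0.06  ] [0.4506 0.0047 0.06  ]
gripmid [0.6325 0.1025 0.1561] 0.0037 [0.6338 0.1016 0.159 ] [0.6285 0.0983 0.159 ]
(100, 245) [0.4422 0.0721 0.016 ] [0.4453 0.0629 0.152 ]
(212, 257) [ 0.4265 -0.0563  0.016 ] [ 0.4311 -0.0528  0.152 ]
(270, 40) [ 0.6771 -0.129   0.016 ] [ 0.6568 -0.1182  0.152 ]
(272, 36) [ 0.6818 -0.1314  0.016 ] [ 0.661  -0.1204  0.152 ]
(152, 18) [0.7053 0.0089 0.016 ] [0.6822 0.0059 0.152 ]
147 114.0
[[  0   0  27  35 923]
 [ 11  15   6   5  22]] [[330.98483207 251.99458288]
 [331.63636364 252.22727273]]
```

Emit:
servo_tool(angular=[[0,0,0],[0,0,0],[0,0,0],[0,0,0],[0,0,0],[0,0,0],[0,0,0],[0,0,0]], linear=[[0.03,-0.024,0],[0.03,-0.024,0],[0.03,-0.024,0],[0.03,-0.024,0],[0.03,-0.024,0],[0.03,-0.024,0],[0.03,-0.024,0],[0.03,-0.024,0]], hand=[1,1,1,1,1,1,1,1])

```text
time: 0.77
eef_pos: [0.3554, -0.3436, 0.4045]
ee_rot: [[0.958, 0.288, -0.0], [0.288, -0.958, 0.0], [-0.0, -0.0, -1.0]]
wrist_force: [1.1, -0.2, -0.9]
width: 0.0855
grasp_force: 0.0
```

Emit:
servo_tool(angular=[[0,0,0],[0,0,0],[0,0,0.12],[0,0,0.12],[0,0,0.12],[0,0,0],[0,0,0]], linear=[[0.03,-0.024,0],[0.03,-0.024,0],[0,0,0],[0,0,0],[0,0,0],[0,0,0],[0,0,0]], hand=[1,1,1,1,1,1,1])

```text
time: 1.35
eef_pos: [0.3984, -0.2818, 0.4045]
ee_rot: [[0.998, -0.064, -0.001], [-0.064, -0.998, -0.0], [-0.001, 0.0, -1.0]]
wrist_force: [-0.5, 0.2, 0.8]
width: 0.0852
grasp_force: 0.0
```

```bash
python3 - <<'E'
from h import *
s=bot.get_state();print(s["time"],s["eef_pos"],np.round(s["ee_rot"],3).tolist(),np.round(s["joint_pos"],1))
c=capture("wrist");np.save("pics/w1.npy",c,allow_pickle=True);cv2.imwrite("pics/w1.png",c["img"][:,:,::-1])
R=np.array(s["ee_rot"]);print("cam in tool",R.T@(c["position"]-s["eef_pos"]),(R.T@c["rotation"]).round(3).tolist(),c["intrinsics"][0,0],c["D"])
E
```

```text
1.35 [ 0.39836095 -0.28183465  0.40452131] [[0.998, -0.064, -0.001], [-0.064, -0.998, -0.0], [-0.001, 0.0, -1.0]] [ 31.8  29.3  -3.  113.1   2.4  37.7 -66.4]
cam in tool [0.07040399 0.0014637  0.03080759] [[-0.001, 0.961, 0.277], [1.0, 0.001, -0.0], [-0.0, 0.277, -0.961]] 267.42361054285016 [-0.05765694  0.          0.          0.          0.        ]
```

View pics/w1.png

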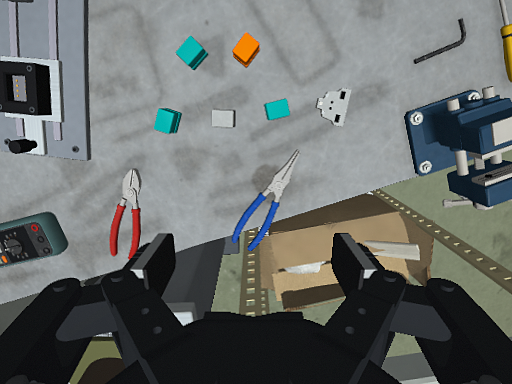

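The wrist picture shows the relay at (223,118) and the nest at (22,85), with the knob at (20,145). I measure the relay's top face from here and check its height against the top view.

```bash
cat >> h.py <<'E'
def rect(c,box,thr,lo=True,z=None):
    x0,y0,x1,y1=box;g=cv2.cvtColor(c["img"],cv2.COLOR_RGB2GRAY)[y0:y1,x0:x1]
    m=((g>thr) if lo else (g<thr)).astype(np.uint8)
    n,l,st,ce=cv2.connectedComponentsWithStats(m);k=1+np.argmax(st[1:,4])
    cn=cv2.findContours((l==k).astype(np.uint8),cv2.RETR_EXTERNAL,cv2.CHAIN_APPROX_NONE)[0][0]
    b=cv2.boxPoints(cv2.minAreaRect(cn))+[x0,y0];P=np.array([plane(c,p,z) for p in b])
    e=np.diff(np.r_[P,P[:1]],axis=0)[:,:2]
    return ce[k]+[x0,y0],P.mean(0),np.linalg.norm(e,axis=1),np.degrees(np.arctan2(e[:,1],e[:,0])),st[k,4]
E
python3 - <<'E'
from h import *
c=load("w1");t=load("top0")
g=cv2.cvtColor(c["img"],cv2.COLOR_RGB2GRAY);print(g[104:134:2,206:242:2])
for thr in(180,190,200):
    r=rect(c,(203,100,245,135),thr,True,.036);print([np.round(x,4) for x in r])
print(tri(c,r[0],t,(331.6,252.2)))
E
```

```text
[[139 144 140 138 138 137 141 143 138 141 142 140 137 142 144 143 139 137]
 [140 141 142 137 133 140 145 146 139 141 144 134 135 137 145 144 144 144]
 [145 144 145 141 116 123 133 148 144 150 149 145 144 150 157 154 153 152]
 [144 147 145 183 191 178 175 147 142 138 136 137 123 123  71 161 155 157]
 [144 145 139 201 193 193 192 194 193 190 193 191 196 196  20 165 158 160]
 [145 143 141 199 189 192 192 193 191 192 189 189 197 184  28 168 156 158]
 [150 150 148 196 189 189 194 196 192 190 191 192 193 182  31 168 157 158]
 [157 157 151 196 189 189 189 193 190 192 188 190 194 182  33 167 158 159]
 [156 158 156 191 188 188 189 190 188 191 191 192 192 181  35 170 158 158]
 [160 158 156 193 190 188 191 187 190 191 189 194 195 180  41 168 160 162]
 [162 160 157 190 189 192 188 189 189 192 190 187 192 175  41 171 159 159]
 [165 161 160 165 157 145 158 166 179 182 182 196 198 171  53 166 157 157]
 [163 165 163 164 167 168 168 163 155 155 145 145 146 152 167 161 156 154]
 [167 165 167 165 168 164 166 164 163 165 164 163 161 160 162 161 157 155]
 [169 166 166 165 167 165 165 165 162 165 161 163 159 160 161 160 162 158]]
[array([221.8442, 118.0436]), array([ 0.4645, -0.2493,  0.036 ]), array([0.0184, 0.0251, 0.0184, 0.0254]), array([ -9.5732, -97.3962, 171.5126,  82.5966]), np.int32(321)]
[array([222.8523, 116.4886]), array([ 0.4646, -0.2491,  0.036 ]), array([0.0181, 0.0244, 0.0181, 0.0247]), array([ -9.3535, -97.1942, 171.7028,  82.8018]), np.int32(176)]
[array([231. , 120.5]), array([ 0.4609, -0.2603,  0.036 ]), array([0.    , 0.0036, 0.    , 0.0036]), array([  0.    ,  -4.8816,   0.    , 175.1184]), np.int32(4)]
(array([ 0.46313573, -0.25666649, -0.00653005]), np.float64(0.006298779164780356))
```

```bash
python3 - <<'E'
from h import *
c=load("w1");t=load("top0")
print(tri(c,(222,117.5),t,(331.8,252.3)))
for n,p in dict(t1=(167,119),t2=(277,108),relay=(222.3,117.8)).items(): print(n,plane(c,p,.034).round(4))
for n,a,z in [("nest",(167,175),.053),("knob",(156,236),.062),("base",(210,257),.016)]:
    pass
# foot: dark stripe bottom corners / right edge of case top at col~234, foot col ~236
E
```

```text
(array([ 0.46572647, -0.2497003 ,  0.03664197]), np.float64(0.0009067395186514564))
t1 [ 0.4683 -0.181   0.034 ]
t2 [ 0.4721 -0.3175  0.034 ]
relay [ 0.4649 -0.2497  0.034 ]
```

Emit:
servo_tool(angular=[[0,0,0.075],[0,0,0],[0,0,0],[0,0,0]], linear=[[0,0,0],[0.031,-0.0205,0.03],[0.031,-0.0205,0.03],[0,0,0.02]], hand=[0.06,0.06,0.06,0.06])

```text
time: 1.73
eef_pos: [0.4627, -0.2508, 0.3312]
ee_rot: [[0.991, -0.132, 0.008], [-0.132, -0.991, 0.002], [0.007, -0.003, -1.0]]
wrist_force: [1.9, 0.3, 0.2]
width: 0.0455
grasp_force: 0.0
```

```bash
python3 - <<'E'
from h import *
s=bot.get_state();print(s["eef_pos"],s["ee_rot"][:,0],s["width"])
c=capture("wrist");np.save("pics/w2.npy",c,allow_pickle=True);cv2.imwrite("pics/w2.png",c["img"][:,:,::-1])
print(proj(c,(.4645,-.2491,.036)))
E
```

```text
[ 0.46272233 -0.25077248  0.33118886] [ 0.99118826 -0.13225539  0.00737224] 0.04552582115137472
[250.69620057 184.78195569]
```

View pics/w2.png

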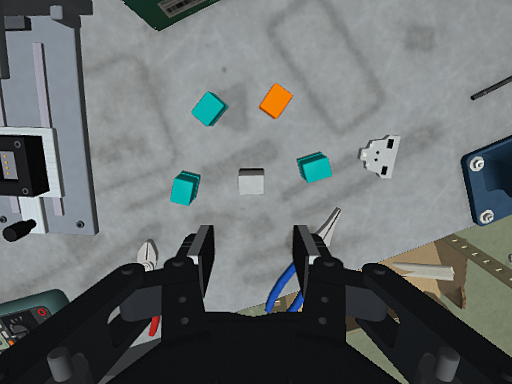

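The relay triangulates to 36.6 mm high, which matches its 36 mm. In this view it sits at (251,181), between the fingers and clear of the turquoise blocks. I re-measure from here.

```bash
python3 - <<'E'
from h import *
c=load("w2")
for thr in(175,185): print([np.round(x,4) for x in rect(c,(228,160,275,205),thr,True,.036)])
s=bot.get_state();print(s["eef_pos"],s["ee_rot"][:,0])
print(np.degrees(np.arctan2(s["ee_rot"][1][0],s["ee_rot"][0][0])))
g=cv2.cvtColor(c["img"],cv2.COLOR_RGB2GRAY);print(g[164:200:2,234:270:2])
E
```

```text
[array([250.6074, 184.4988]), array([ 0.4641, -0.2494,  0.036 ]), array([0.0244, 0.0191, 0.0248, 0.0191]), array([-97.6201, 172.9178,  82.3949,  -8.4618]), np.int32(433)]
[array([245.4938, 179.5185]), array([ 0.4691, -0.2444,  0.036 ]), array([0.0132, 0.0105, 0.0133, 0.0105]), array([-97.6272, 172.286 ,  82.3863,  -8.4567]), np.int32(81)]
[ 0.45894342 -0.25153607  0.32780808] [ 0.99101371 -0.13373105 -0.00279767]
-7.685279444415512
[[137 130 130 135 139 141 138 135 136 139 131 131 131 140 144 142 143 144]
 [140 131 130 132 141 144 144 139 145 144 141 139 141 148 151 149 149 149]
 [141 136 138  72  64  66  65  64  69  49  49  49  49  52  45 159 151 152]
 [142 141 118  29  39  37  41  45  53  49  49  47  51  56  46 125 152 153]
 [140 143 120  73  75  78  77  78  77  77  78  78  78  78  75 123 151 152]
 [141 147 125  85  85  84  84  83  85  86  82  80  80  80  77 129 152 151]
 [146 150 150 190 191 189 193 188 186 183 184 188 189 187 191 138 152 153]
 [150 153 152 188 187 186 185 187 186 184 183 183 183 188 191 135 151 153]
 [154 154 151 187 185 185 185 187 185 184 186 183 184 190 192 152 152 155]
 [154 157 148 184 183 184 188 189 186 185 183 183 186 185 188 144 154 155]
 [158 157 157 184 183 182 185 186 187 184 185 181 184 186 191 145 154 153]
 [154 158 150 184 181 181 182 182 187 183 187 182 185 184 190 144 152 149]
 [156 160 148 180 181 183 183 183 183 185 184 183 190 190 192 145 152 149]
 [158 157 162 183 182 182 184 181 182 184 184 184 179 182 188 146 153 151]
 [160 161 154 181 183 184 181 181 179 181 185 183 183 187 185 146 156 154]
 [161 160 161 182 179 173 162 160 158 162 173 171 170 140 141 150 154 154]
 [160 156 159 161 158 160 162 161 162 158 158 159 160 160 159 158 156 156]
 [155 154 157 159 158 159 162 164 159 156 154 154 155 159 155 155 158 155]]
```

Emit:
servo_tool(angular=[[0,0,0],[0,0,0],[0,0,0],[0,0,0],[0,0,0],[0,0,0],[0,0,0]], linear=[[0.005,-0.003,0.028],[0,0,0.028],[0,0,0.028],[0,0,0.028],[0,0,0.028],[0,0,0],[0,0,0]], hand=[0.06,0.06,0.06,0.06,0.06,0.06,0.06])

```text
time: 2.37
eef_pos: [0.4616, -0.2524, 0.1919]
ee_rot: [[0.99, -0.141, -0.003], [-0.141, -0.99, 0.001], [-0.003, -0.001, -1.0]]
wrist_force: [-0.0, 0.7, 0.4]
width: 0.0453
grasp_force: 0.0
```

Emit:
servo_tool(angular=[[0,0,0],[0,0,0],[0,0,0],[0,0,0],[0,0,0],[0,0,0]], linear=[[0,0,0],[0,0,0],[0,0,0],[0,0,0],[0,0,0],[0,0,0]], hand=[-0.7,-0.7,-0.7,-0.7,-0.7,-0.7], squeeze=30)

```text
time: 2.87
eef_pos: [0.4629, -0.2525, 0.1942]
ee_rot: [[0.99, -0.142, 0.003], [-0.142, -0.99, -0.002], [0.003, 0.001, -1.0]]
wrist_force: [-0.1, 0.2, 8.5]
width: 0.0275
grasp_force: 30.7
```

Emit:
servo_tool(angular=[[0,0,0],[0,0,0],[0,0,0],[0,0,0],[0,0,0],[0,0,0],[0,0,0],[0,0,0]], linear=[[0,0,-0.02],[0,0,-0.038],[0,0,-0.04],[0,0,-0.04],[0.005,-0.037,0],[0.005,-0.037,0],[0.005,-0.037,0],[0.005,-0.037,0]], hand=[-0.7,-0.7,-0.7,-0.7,-0.7,-0.7,-0.7,-0.7])

```text
time: 3.53
eef_pos: [0.5032, -0.107, 0.3317]
ee_rot: [[0.99, -0.142, 0.002], [-0.142, -0.99, -0.0], [0.002, -0.0, -1.0]]
wrist_force: [0.7, -0.6, 0.2]
width: 0.0274
grasp_force: 29.8
```

Emit:
servo_tool(angular=[[0,0,0],[0,0,-0.12],[0,0,-0.12],[0,0,-0.12],[0,0,-0.12],[0,0,-0.12],[0,0,-0.12],[0,0,-0.12]], linear=[[0.001,-0.034,0],[0,0,0],[0,0,0],[0,0,0],[0,0,0],[0,0,0],[0,0,0],[0,0,0]], hand=[-0.7,-0.7,-0.7,-0.7,-0.7,-0.7,-0.7,-0.7])

```text
time: 4.2
eef_pos: [0.5088, -0.0749, 0.3312]
ee_rot: [[0.762, 0.647, 0.001], [0.647, -0.762, -0.001], [0.0, 0.001, -1.0]]
wrist_force: [0.3, -0.4, -1.3]
width: 0.0272
grasp_force: 29.8
```

Emit:
servo_tool(angular=[[0,0,-0.12],[0,0,-0.12],[0,0,-0.12],[0,0,-0.12],[0,0,-0.12],[0,0,-0.11],[0,0,0],[0,0,0]], linear=[[0,0,0],[0,0,0],[0,0,0],[0,0,0],[0,0,0],[0,0,0],[0,0,0],[0,0,0]], hand=[-0.7,-0.7,-0.7,-0.7,-0.7,-0.7,-0.7,-0.7])

```text
time: 4.87
eef_pos: [0.5088, -0.0751, 0.3309]
ee_rot: [[0.165, 0.986, 0.001], [0.986, -0.165, -0.0], [-0.0, 0.001, -1.0]]
wrist_force: [0.8, 0.1, -0.9]
width: 0.0274
grasp_force: 29.8
```

```bash
python3 - <<'E'
from h import *
s=bot.get_state();print(s["eef_pos"],s["ee_rot"][:,0],s["width"],np.round(s["joint_pos"],1))
c=capture("wrist");np.save("pics/w3.npy",c,allow_pickle=True);cv2.imwrite("pics/w3.png",c["img"][:,:,::-1])
E
```

```text
[ 0.50879954 -0.07506782  0.33089378] [ 1.65413150e-01  9.86224347e-01 -1.63401052e-04] 0.02738736704576244 [ 17.6  39.  -23.3 112.5  26.7  33.7 -33.1]
```

View pics/w3.png

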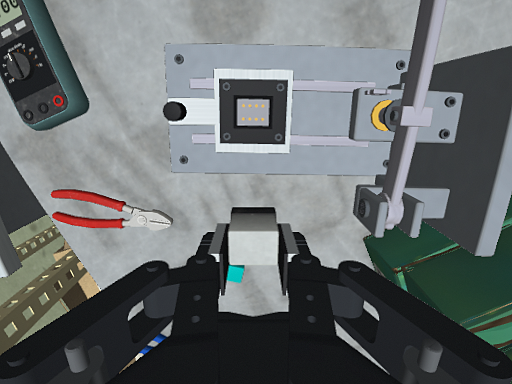

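The wrist view shows the nest block at about (218–287, 80–144) with its pocket at (252,112). The knob is at (174,111), and the relay is held straight at (253,238). I measure the block and pocket edges.

```bash
python3 - <<'E'
from h import *
np.set_printoptions(linewidth=250)
c=load("w3");g=cv2.cvtColor(c["img"],cv2.COLOR_RGB2GRAY)
print("row112",g[112,205:300]);print("row95",g[95,205:300]);print("col252",g[70:160,252]);print("col225",g[70:160,225])
for thr in(80,100): print(thr,[np.round(x,4) for x in rect(c,(205,72,296,150),thr,False,.053)])
x0,y0,x1,y1=158,36,200,185
print("knob",[np.round(x,4) for x in rect(c,(160,98,190,124),60,False,.062)])
E
```

```text
row112 [228 228 226 227 227 227 226 227 226 227 226 226 229 231 173  34  51  56  55  56  58  57  58  57  57  57  59  56  46  23  14  49 132 181 171 170 169 170 170 170 170 169 169 170 168 169 169 169 169 168 168 169 168 169 169 168 169 168 169 168 168 168
 177 142  58  13  26  41  56  55  55  55  53  54  54  55  56  55  54  50  37 158 219 220 221 223 172 155 163 162 162 163 162 163 163]
row95 [166 166 166 166 166 166 167 166 166 195 232 229 230 237  78  46  57  58  58  57  57  57  58  57  59  58  58  56  46  27  30  29  30  31  34  40  41  41  41  41  40  41  40  40  40  41  38  42  51  49  48  48  50  48  50  49  50  49  48  49  49  48
  56  61  61  59  58  58  58  57  57  55  55  56  54  57  56  56  56  55  51  33 169 220 221 225 224 138 155 164 163 164 163 163 163]
col252 [230 227 226 225 226 226 226 229 245 131  41  56  60  58  60  58  60  58  59  58  58  58  59  59  59  42  21  15  36 122 181 171 170 169 169 167 169 169 170 169 170 169 169 168 168 168 169 168 168 167 168 168 167 169 179 121  33  22  32  53  56  55
  54  56  54  54  55  55  54  54  53  53  44  76 231 233 227 227 
[... 246 characters left out ...]
57  56  56  57  55  55  56  57  55  56  55  56  55  54  54
  50  92 100  70  49  61  93  97  63  47  32 175 230 227 225 224 225 225 228 229 144 155 164 164 162 163 162 161]
80 [array([252.6332, 110.9268]), array([ 0.5202, -0.0066,  0.053 ]), array([0.0551, 0.0591, 0.0551, 0.0625]), array([ 77.7171, -10.3998, -98.7251, 169.5423]), np.int32(3168)]
100 [array([252.6072, 110.6588]), array([ 0.5201, -0.0065,  0.053 ]), array([0.0552, 0.0591, 0.0553, 0.0625]), array([ 77.4919, -10.6014, -98.9499, 169.3295]), np.int32(3353)]
knob [array([174.2341, 110.9162]), array([0.454 , 0.0058, 0.062 ]), array([0.0199, 0.015 , 0.0202, 0.0151]), array([ -10.2157, -103.0841,  169.9077,   75.7149]), np.int32(346)]
```

```bash
python3 - <<'E'
from h import *
c=load("w3");t=load("top0");g=cv2.cvtColor(c["img"],cv2.COLOR_RGB2GRAY).astype(float)
print("pocket",plane(c,(252.8,111.8),.053), tri(c,(252.8,111.8),t,(249.2,235.3)))
# pocket in block-corner homography check: block centre by corners' edges
def edge(cols,r0,r1,z,sgn):
    P=[]
    for u in cols:
        d=np.diff(cv2.GaussianBlur(g,(3,3),0)[r0:r1,u])*sgn;P.append(plane(c,(u,r0+np.argmax(d)+.5),z))
    P=np.array(P);k=np.polyfit(P[:,0],P[:,1],1);r=P[:,1]-np.polyval(k,P[:,0]);print("yaw",np.degrees(np.arctan(k[0])).round(2),"rms",r.std().round(5))
edge(range(195,350,5),165,180,.016,-1); edge(range(195,350,5),165,180,.016,1)
edge(range(195,350,5),36,56,.016,1)
edge(range(222,284,2),74,86,.053,-1);edge(range(222,284,2),138,148,.053,1)
# held relay: top face
np.set_printoptions(linewidth=250)
print(g[200:272:3,226:284:3].astype(int))
E
```

```text
pocket [ 0.52045596 -0.00637622  0.053     ] (array([ 0.52044803, -0.0062901 ,  0.0427134 ]), np.float64(0.00012116542315690395))
yaw -10.2 rms 0.00147
yaw -10.69 rms 0.00138
yaw -9.94 rms 0.00181
yaw -10.79 rms 0.00021
yaw -10.21 rms 0.00026
[[170 159 151 157 166 170 175 176 167 166 162 167 172 159 157 153 157 162 166 173]
 [167 164 154 157 166 176 174 178 174 170 169 169 169 160 157 152 149 159 164 174]
 [167 163 163 181 188 191 193 200 196 193 188 191 183 166 174 170 164 161 165 169]
 [175 165   6  20  23  24  18  17  19  16  17  20  16  19  21  20  31 171 172 167]
 [170 175  12  28  27  22  19  21  20  19  19  23  22  20  20  21  12 176 175 171]
 [172 178  64  75  77  76  72  75  75  77  73  73  72  72  73  72  57 179 171 172]
 [176 182  84  84  86  85  85  83  86  86  85  88  87  86  87  85  81 176 168 174]
 [175 167  94  95  95  95  95  94  96  94  92  93  95  94  92  93  91 181 175 178]
 [ 40  56 105 106 104 104 101 102 104 104 104 102 101 103 103 101 102  50  39  88]
 [  9  93 115 114 114 112 113 112 110 113 116 114 113 111 110 109 113  90  13  91]
 [ 14 122 129 127 126 127 1
[... 435 characters left out ...]
06 206 208 207 208 206 186  13  19]
 [ 13 196 205 205 204 204 204 207 210 205 205 207 203 206 206 207 210 188  13  20]
 [ 10 193 203 202 203 203 202 204 206 206 204 207 205 208 206 205 210 185  16  17]
 [ 12 192 199 202 203 205 204 203 205 205 205 205 205 209 212 211 211 165  16  13]
 [ 13 177 202 204 202 202 206 201 203 203 206 205 205 203 201 207 209 166  15  12]
 [ 12 175 200 204 207 206 203 204 202 202 206 207 205 201 201 206 204 162  15  19]
 [ 14 119 210 207 210 211 205 206 205 202 202 208 204 202 206 206 206 153  14  20]
 [ 13 137 111  84  68  58 113 162 169 173 175 176 177 178 177 172 171 173  15  22]
 [  9 154 139 141 141 143 123 146 156 171 175 178 176 174 175 171 170 184   7  31]]
```

```bash
python3 - <<'E'
from h import *
c=load("w3");s=bot.get_state();R=np.array(s["ee_rot"]);p=np.array(s["eef_pos"])
z=p[2]-.158
for uv in [(253.5,232.5),(253.5,264.5),(229.5,249),(278,249)]: print(uv,(R.T@(plane(c,uv,z)-p)).round(4))
print("foot front",(R.T@(plane(c,(253.5,208),z-.036)-p)).round(4))
off=np.array([0,0,0])
E
```

```text
(253.5, 232.5) [0.0089 0.0003 0.158 ]
(253.5, 264.5) [-0.0101  0.0003  0.158 ]
(229.5, 249) [-0.0007 -0.0125  0.158 ]
(278, 249) [-0.0008  0.0133  0.158 ]
foot front [0.0093 0.0003 0.194 ]
```

Emit:
servo_tool(angular=[[0,0,0.016],[0,0,0],[0,0,0],[0,0,0]], linear=[[0,0,0],[0.015,-0.0005,0.03],[0.0155,-0.0005,0.03],[0,0,0]], hand=[-0.7,-0.7,-0.7,-0.7])

```text
time: 5.25
eef_pos: [0.5125, -0.0411, 0.2669]
ee_rot: [[0.175, 0.985, -0.005], [0.985, -0.175, 0.002], [0.001, -0.006, -1.0]]
wrist_force: [-0.9, 0.3, -0.3]
width: 0.0276
grasp_force: 29.8
```

```bash
python3 - <<'E'
from h import *
np.set_printoptions(linewidth=250)
s=bot.get_state();print(s["eef_pos"],np.degrees(np.arctan2(s["ee_rot"][1][0],s["ee_rot"][0][0])))
c=capture("wrist");np.save("pics/w4.npy",c,allow_pickle=True);cv2.imwrite("pics/w4.png",c["img"][:,:,::-1])
p=proj(c,(.5204,-.0065,.053));print(p)
E
```

```text
[ 0.51249515 -0.04112817  0.26691166] 79.93111876742209
[257.17490491 163.10901825]
```

View pics/w4.png

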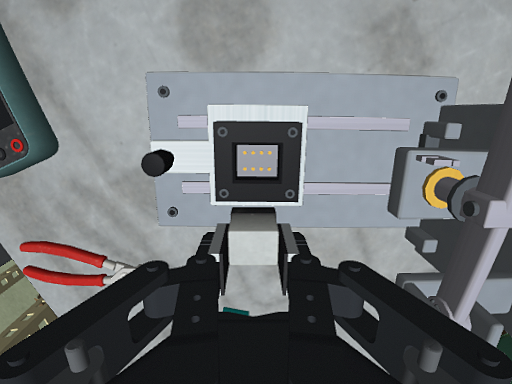

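The nest is now at (257,161), block (215–300, 121–203), with the relay held just below it in the image. The prediction was (257,163). I refine from pocket edges, block edges and the two-view height.

```bash
python3 - <<'E'
from h import *
np.set_printoptions(linewidth=250)
c=load("w4");c3=load("w3");g=cv2.cvtColor(c["img"],cv2.COLOR_RGB2GRAY)
print("row",g[161,205:312]);print("col",g[110:212,257])
for thr in(80,100): print(thr,[np.round(x,4) for x in rect(c,(203,112,308,205),thr,False,.053)])
s=bot.get_state();R=np.array(s["ee_rot"]);p=np.array(s["eef_pos"]);print(p,R[:,0]);z=p[2]-.158
for r in range(195,275,3):print(r,g[r,225:285:4])
E
```

```text
row [222 222 221 221 221 221 222 228 210 109  34  45  48  49  48  48  49  50  49  49  49  50  48  49  49  51  46  33  24  23   6  51 130 167 160 157 158 157 157 158 158 158 157 157 157 157 158 158 157 158 158 158 157 156 157 157 157 157 156 156 156 156
 156 156 156 156 156 157 156 156 161 150  94   0  18  28  26  35  47  47  47  48  47  47  46  47  46  47  47  45  46  47  46  42  27 137 206 221 221 200 167 155 158 157 158 157 158]
col [223 223 223 223 222 223 222 222 224 230 209 112  28  53  54  54  54  53  54  52  52  53  53  54  52  52  52  53  52  54  52  55  37  21   2 163 167 161 159 159 158 159 158 158 159 158 158 158 158 158 158 157 157 156 156 157 156 156 156 155 155 155
 155 155 158 168 102  24   8   9  24  31  28  31  44  46  44  45  44  43  44  44  43  43  44  45  44  43  43  41  31  67 230 224 226 189 176  53   5  17  19  20]
80 [array([256.8177, 160.9238]), array([ 0.5203, -0.0061,  0.053 ]), array([0.0587, 0.0562, 0.0636, 0.0563]), array([-10.0965, -97.411 , 169.971 ,  77.5944]), np.int32(5278)]
100 [array([256.9241, 160.8041]), array([ 0.5203, -0.0061,  0.053 ]), array
[... 1240 characters left out ...]
204 204 201 201 200 202 202 201 196  17]
246 [ 14 204 198 201 200 203 205 200 200 200 200 202 201 184  15]
249 [ 15 191 197 198 198 198 203 201 202 198 199 198 203 180  15]
252 [ 14 188 196 197 198 198 198 197 199 203 204 203 203 170  15]
255 [ 12 187 193 198 199 199 199 200 201 198 204 205 207 161  18]
258 [ 16 173 195 199 199 199 196 198 200 199 196 197 201 160  16]
261 [ 15 164 194 198 199 195 196 195 199 199 196 200 198 149  15]
264 [ 16 113 197 193 198 193 198 194 194 198 192 194 194 127  16]
267 [ 14 156 159 154 157 161 162 166 166 166 161 154 150 165  16]
270 [ 14 176 162 152 151 157 162 169 167 160 155 156 148 156  16]
273 [ 12 172 159 154 149 160 166 169 166 162 151 144 147 153  11]
```

```bash
python3 - <<'E'
from h import *
c=load("w4");c3=load("w3")
m=lambda c,*P:np.mean([plane(c,p,.053) for p in P],0)
print(m(c,(257,141.5),(257,183.7),(231.5,162),(282.5,162)),m(c,(257,141.5),(257,183.7)),m(c,(231.5,162),(282.5,162)))
print(tri(c,(257,162.3),c3,(252.8,111.8)))
print("outer sizes",np.linalg.norm(plane(c,(231.5,162),.053)-plane(c,(282.5,162),.053)),np.linalg.norm(plane(c,(257,141.5),.053)-plane(c,(257,183.7),.053)))
E
```

```text
[ 0.52035067 -0.00606545  0.053     ] [ 0.52029022 -0.00642945  0.053     ] [ 0.52041112 -0.00570146  0.053     ]
(array([ 0.52039066, -0.00636138,  0.05057955]), np.float64(0.00013448993332985752))
outer sizes 0.035340142881342726 0.029630832229424267
```

Emit:
servo_tool(angular=[[0,0,0],[0,0,0.004],[0,0,0],[0,0,0]], linear=[[0.019,0.0005,0],[0.019,0.0005,0.009],[0,0,0.009],[0,0,0]], hand=[-0.7,-0.7,-0.7,-0.7])

```text
time: 5.63
eef_pos: [0.5212, -0.0072, 0.2524]
ee_rot: [[0.181, 0.983, -0.0], [0.983, -0.181, -0.001], [-0.001, -0.0, -1.0]]
wrist_force: [-0.2, -0.5, -0.5]
width: 0.0273
grasp_force: 29.9
```

Emit:
servo_tool(angular=[[0,0,0],[0,0,0]], linear=[[0,0,0],[0,0,0]], hand=[-0.7,-0.7])

```text
time: 5.8
eef_pos: [0.5211, -0.009, 0.2531]
ee_rot: [[0.184, 0.983, 0.0], [0.983, -0.184, -0.002], [-0.001, 0.001, -1.0]]
wrist_force: [1.1, 0.7, -0.6]
width: 0.0273
grasp_force: 29.9
```

```bash
python3 - <<'E'
from h import *
s=bot.get_state();print(s["eef_pos"],np.degrees(np.arctan2(s["ee_rot"][1][0],s["ee_rot"][0][0])))
R=np.array(s["ee_rot"]);print((R.T@(np.array([.5203,-.0053,.0])-s["eef_pos"])).round(4))
c=capture("wrist");np.save("pics/w5.npy",c,allow_pickle=True)
d=capture("side");np.save("pics/s5.npy",d,allow_pickle=True)
o=np.zeros((600,800,3),np.uint8);o[:384,:512]=c["img"][:,:,::-1]
k=cv2.resize(d["img"][170:240,195:275][:,:,::-1],None,fx=3.5,fy=3.5,interpolation=cv2.INTER_CUBIC);o[:k.shape[0],515:515+k.shape[1]]=k
cv2.imwrite("pics/v5.png",o)
E
```

```text
[ 0.52107407 -0.00898069  0.25305803] 79.38125141818418
[ 0.0039 -0.0016  0.2531]
```

View pics/v5.png

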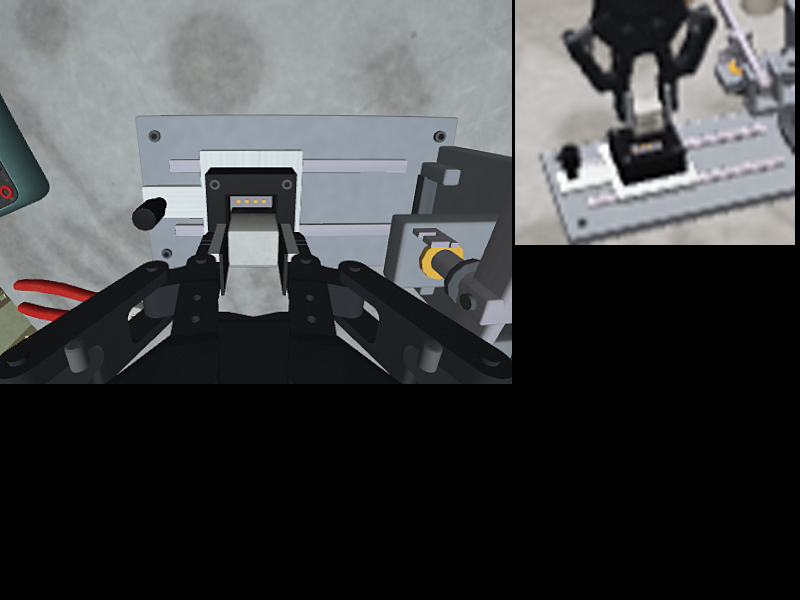

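The relay stands just over the nest, about 4 mm short along tool +x. The pocket still shows at rows 195–208, ahead of the foot at row 209. I compare foot and pocket edges numerically.

```bash
python3 - <<'E'
from h import *
np.set_printoptions(linewidth=250)
c=load("w5");g=cv2.cvtColor(c["img"],cv2.COLOR_RGB2GRAY)
s=bot.get_state();R=np.array(s["ee_rot"]);p=np.array(s["eef_pos"])
print("col253",list(zip(range(180,246),g[180:246,253])))
for r in(202,210,214,220): print(r,g[r,218:290])
T=lambda uv,z:(R.T@(plane(c,uv,z)-p)).round(4)
n=np.array([.5204,-.0063,.053]);print("nest in tool",(R.T@(n-p)).round(4))
for v in(206,208,210): print(v,T((253,v),.059))
for v in(186,190,192,194): print(v,T((253,v),.053))
E
```

```text
col253 [(180, np.uint8(44)), (181, np.uint8(45)), (182, np.uint8(44)), (183, np.uint8(42)), (184, np.uint8(44)), (185, np.uint8(43)), (186, np.uint8(43)), (187, np.uint8(44)), (188, np.uint8(44)), (189, np.uint8(43)), (190, np.uint8(43)), (191, np.uint8(43)), (192, np.uint8(43)), (193, np.uint8(44)), (194, np.uint8(27)), (195, np.uint8(7)), (196, np.uint8(120)), (197, np.uint8(155)), (198, np.uint8(150)), (199, np.uint8(147)), (200, np.uint8(147)), (201, np.uint8(168)), (202, np.uint8(159)), (203, np.uint8(148)), (204, np.uint8(149)), (205, np.uint8(151)), (206, np.uint8(166)), (207, np.uint8(49)), (208, np.uint8(7)), (209, np.uint8(18)), (210, np.uint8(20)), (211, np.uint8(19)), (212, np.uint8(16)), (213, np.uint8(47)), (214, np.uint8(71)), (215, np.uint8(75)), (216, np.uint8(77)), (217, np.uint8(79)), (218, np.uint8(82)), (219, np.uint8(87)), (220, np.uint8(87)), (221, np.uint8(90)), (222, np.uint8(90)), (223, np.uint8(95)), (224, np.uint8(99)), (225, np.uint8(101)), (226, np.uint8(103)), (227, np.uint8(108)), (228, np.uint8(111)), (229, np.uint8(110)), (230, np.uint8(119)), (231, 
[... 830 characters left out ...]
 41 42 39]
214 [42 42 40 42 42 41 40 33 23 27 20  2 35 62 65 63 63 63 60 62 61 62 62 62 64 65 64 65 65 62 62 62 64 75 80 71 64 60 61 60 61 61 60 59 59 59 58 58 59 58 58 58 59 59 58 58 59 51 36 37 41 40 40 41 41 39 39 40 39 37 37 40]
220 [39 39 40 39 40 41 41 35 25 27 21 10 54 87 90 88 89 88 88 88 86 87 86 88 88 87 86 86 85 86 87 89 90 90 88 87 88 86 86 87 86 87 87 87 87 88 88 86 85 84 85 87 86 87 88 88 89 83 57 32 39 38 40 40 40 38 38 40 38 37 39 40]
nest in tool [ 0.0024 -0.0014  0.2   ]
206 [ 0.0103 -0.      0.194 ]
208 [ 0.0089 -0.      0.194 ]
210 [ 0.0076 -0.      0.194 ]
186 [ 0.0221 -0.      0.2   ]
190 [ 0.0194 -0.      0.2   ]
192 [ 0.018 -0.     0.2  ]
194 [ 0.0166 -0.      0.2   ]
```

Emit:
servo_tool(angular=[[0,0,0],[0,0,0],[0,0,0],[0,0,0]], linear=[[0.0035,-0.0015,0],[0,0,0],[0,0,0],[0,0,0]], hand=[-0.7,-0.7,-0.7,-0.7])

```text
time: 6.23
eef_pos: [0.5203, -0.0037, 0.2524]
ee_rot: [[0.182, 0.983, 0.0], [0.983, -0.182, -0.0], [-0.0, 0.0, -1.0]]
wrist_force: [-0.2, -0.1, -0.2]
width: 0.0275
grasp_force: 29.9
```

```bash
python3 - <<'E'
from h import *
np.set_printoptions(linewidth=250)
s=bot.get_state();R=np.array(s["ee_rot"]);p=np.array(s["eef_pos"]);print(p,np.degrees(np.arctan2(R[1,0],R[0,0])))
n=np.array([.5204,-.0063,.053]);print("nest in tool",(R.T@(n-p)).round(4),"want -.001,.0003")
c=capture("wrist");np.save("pics/w6.npy",c,allow_pickle=True);g=cv2.cvtColor(c["img"],cv2.COLOR_RGB2GRAY)
print(g[190:236,253]);
for r in(205,220): print(r,g[r,218:290])
E
```

```text
[ 0.52027414 -0.00373757  0.25242935] 79.52070277641114
nest in tool [-0.0025  0.0006  0.1994] want -.001,.0003
[ 43  43  41  42  43  41  42  40  40  40  40  44  26   3 158 158 166  50   5  17  17  23  17  46  71  73  76  79  80  85  86  88  90  95  98 101 102 108 110 110 118 166 200 197 197 197]
205 [ 43  42  44  43  42  41  41  44  43  37  28  26  20   6  50 128 164 158 157 156 156 157 157 157 157 157 157 156 156 157 157 157 157 157 156 158 156 157 156 158 156 157 156 157 157 156 157 156 156 156 157 157 155 155 156 164 128   0  13  26  27  29
  35  42  42  41  41  41  39  40  39  40]
220 [41 41 41 40 40 40 40 40 41 37 26 23 57 86 89 88 88 89 88 88 87 86 86 88 87 85 86 86 85 86 87 87 89 89 89 86 86 86 86 86 85 87 86 88 88 88 88 85 85 83 84 84 86 86 87 88 90 82 55 21 24 29 38 40 38 39 40 39 40 38 39 38]
```

Emit:
servo_tool(angular=[[0,0,0],[0,0,0],[0,0,0],[0,0,0]], linear=[[-0.0013,0.0003,0],[0,0,0],[0,0,0.004],[0,0,0.004]], hand=[-0.7,-0.7,-0.7,-0.7])

```text
time: 6.62
eef_pos: [0.5204, -0.0051, 0.2442]
ee_rot: [[0.182, 0.983, 0.0], [0.983, -0.182, 0.0], [0.0, 0.0, -1.0]]
wrist_force: [0.2, -0.2, -0.9]
width: 0.0272
grasp_force: 29.9
```

```bash
python3 - <<'E'
from h import *
np.set_printoptions(linewidth=250)
s=bot.get_state();R=np.array(s["ee_rot"]);p=np.array(s["eef_pos"]);print(p,np.degrees(np.arctan2(R[1,0],R[0,0])),s["wrist_force"])
n=np.array([.5204,-.0063,.053]);print("nest in tool",(R.T@(n-p)).round(4),"want -.001,.0003")
E
```

```text
[ 0.52044129 -0.00513464  0.2441533 ] 79.50411022867537 [ 0.15814259 -0.17930584 -0.92456911]
nest in tool [-1.200e-03  1.000e-04  1.912e-01] want -.001,.0003
```

Emit:
servo_tool(angular=[[0,0,0],[0,0,0],[0,0,0],[0,0,0],[0,0,0]], linear=[[0,0,0.002],[0,0,0.002],[0,0,0.002],[0,0,0.001],[0,0,0]], hand=[-0.7,-0.7,-0.7,-0.7,-0.7])

```text
time: 7.03
eef_pos: [0.5203, -0.005, 0.2371]
ee_rot: [[0.182, 0.983, -0.0], [0.983, -0.182, -0.0], [-0.0, -0.0, -1.0]]
wrist_force: [0.1, 0.2, -0.5]
width: 0.0273
grasp_force: 29.9
```

Emit:
servo_tool(angular=[[0,0,0],[0,0,0],[0,0,0],[0,0,0]], linear=[[0,0,0.001],[0,0,0.001],[0,0,0],[0,0,0]], hand=[-0.7,-0.7,-0.7,-0.7])

```text
time: 7.37
eef_pos: [0.5204, -0.005, 0.2356]
ee_rot: [[0.182, 0.983, 0.0], [0.983, -0.182, -0.0], [-0.0, 0.0, -1.0]]
wrist_force: [-0.4, -0.1, 2.2]
width: 0.0269
grasp_force: 30.2
```

The wrist force rose to 2.2 N at the expected depth, so the relay is on the plate. I open the fingers and lift.

Emit:
servo_tool(angular=[[0,0,0],[0,0,0],[0,0,0],[0,0,0],[0,0,-0.0],[0,0,0],[0,0,0],[0,0,0]], linear=[[0,0,0],[0,0,0],[0,0,0],[0,0,-0.02],[0,0,-0.03],[-0.03,0,-0.02],[-0.03,0,0],[0,0,0]], hand=[0.1,0.1,0.1,0.1,0.1,0.1,0.1,0.1])

```text
time: 8.03
eef_pos: [0.5082, -0.0708, 0.3061]
ee_rot: [[0.191, 0.982, -0.001], [0.982, -0.191, -0.006], [-0.006, 0.0, -1.0]]
wrist_force: [-0.2, -0.5, -0.9]
width: 0.047
grasp_force: 0.0
```

```bash
python3 - <<'E'
from h import *
s=bot.get_state();print(s["eef_pos"],s["time"],np.round(s["joint_pos"],1))
c=capture("wrist");np.save("pics/w7.npy",c,allow_pickle=True)
d=capture("side");np.save("pics/s7.npy",d,allow_pickle=True)
o=np.zeros((600,800,3),np.uint8);o[:384,:512]=c["img"][:,:,::-1]
k=cv2.resize(d["img"][140:240,195:300][:,:,::-1],None,fx=2.7,fy=2.7,interpolation=cv2.INTER_CUBIC);o[:k.shape[0],515:515+k.shape[1]]=k
cv2.imwrite("pics/v7.png",o)
E
```

```text
[ 0.50819403 -0.0708114   0.3060501 ] 8.0333 [ 15.4  41.1 -20.8 113.8  28.5  30.1 -36.7]
```

View pics/v7.png

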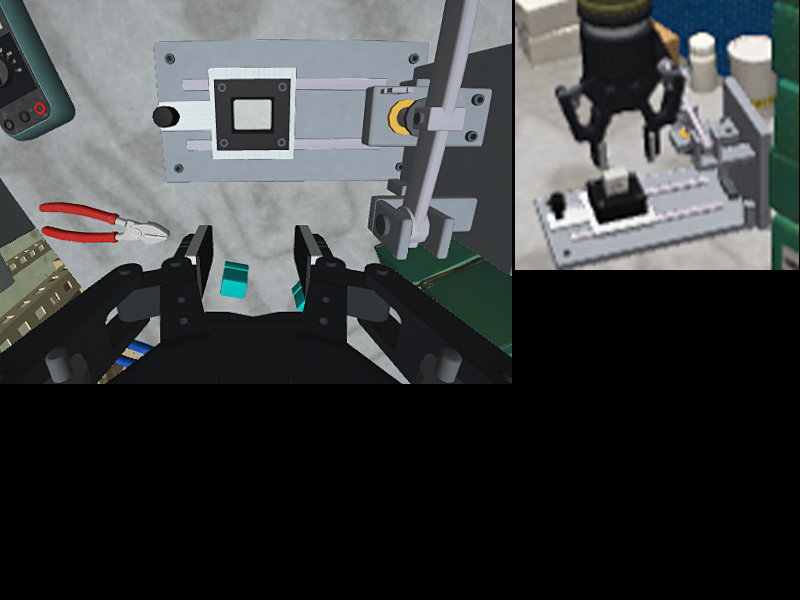

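The relay stands in the nest at (252,115), square in the pocket. Two measurements put the knob at (0.4515, 0.0063): two-view triangulation, and the nest centre minus 70 mm. I shut the fingers and go behind the knob.

Emit:
servo_tool(angular=[[0,0,0],[0,0,0],[0,0,0],[0,0,0],[0,0,0],[0,0,0]], linear=[[0.022,-0.035,0],[0.022,-0.035,0],[0.021,-0.035,0],[0,0,0],[0,0,0],[0,0,0]], hand=[-1,-1,-1,-1,-1,-1])

```text
time: 8.63
eef_pos: [0.4185, 0.0199, 0.3053]
ee_rot: [[0.18, 0.984, 0.001], [0.984, -0.18, 0.0], [0.0, 0.001, -1.0]]
wrist_force: [0.8, 0.3, -0.8]
width: 0.0001
grasp_force: 0.0
```

```bash
python3 - <<'E'
from h import *
s=bot.get_state();R=np.array(s["ee_rot"]);p=np.array(s["eef_pos"]);print(p,np.degrees(np.arctan2(R[1,0],R[0,0])),s["width"],np.round(s["joint_pos"],1))
print("to start",(R.T@(np.array([.4171,.0126,.214])-p)).round(4))
c=load("w7")
for thr in(80,): print(thr,[np.round(x,4) for x in rect(c,(205,66,298,156),thr,False,.053)])
print([np.round(x,4) for x in rect(c,(222,92,280,138),150,True,.078)])
E
```

```text
[0.41854341 0.01992347 0.30526719] 79.64686490989541 8.169601182911975e-05 [  0.3  36.7 -14.5 129.4  30.6  17.1 -51.3]
to start [-0.0075 -0.0002  0.0913]
80 [array([252.2392, 113.8114]), array([ 0.5201, -0.0063,  0.053 ]), array([0.0592, 0.0547, 0.0631, 0.0547]), array([-11.0689, -99.0743, 168.9294,  76.8368]), np.int32(3834)]
[array([252.1868, 113.9066]), array([ 0.5204, -0.0054,  0.078 ]), array([0.0253, 0.0194, 0.0259, 0.0194]), array([ -11.0693, -100.1509,  168.93  ,   77.9132]), np.int32(1060)]
```

Emit:
servo_tool(angular=[[0,0,0],[0,0,0],[0,0,0],[0,0,0],[0,0,0],[0,0,0]], linear=[[-0.0075,0,0],[0,0,0.03],[0,0,0.03],[0,0,0.031],[0,0,0],[0,0,0]], hand=[-1,-1,-1,-1,-1,-1])

```text
time: 9.13
eef_pos: [0.419, 0.0097, 0.2377]
ee_rot: [[0.184, 0.983, 0.001], [0.983, -0.184, -0.005], [-0.005, 0.002, -1.0]]
wrist_force: [0.5, -0.2, 0.4]
width: 0.0003
grasp_force: 0.0
```

```bash
python3 - <<'E'
from h import *
s=bot.get_state();R=np.array(s["ee_rot"]);p=np.array(s["eef_pos"]);print(p,np.degrees(np.arctan2(R[1,0],R[0,0])),np.round(s["joint_pos"],1),s["wrist_force"])
print("knob in tool",(R.T@(np.array([.4515,.0063,.054])-p)).round(4))
E
```

```text
[0.41898903 0.00970775 0.23772581] 79.41369964116366 [ -5.5  45.3  -3.7 132.   46.5   4.  -65.1] [ 0.48862582 -0.19193888  0.43883722]
knob in tool [0.0036 0.0323 0.1838]
```

The wrist joint (J6) reaches its limit here, so I tilt the tool 0.2 rad with the tips toward the robot and come in that way.

Emit:
servo_tool(angular=[[0.1,0,0],[0.1,0,0],[0,0,0],[0,0,0],[0,0,0],[0,0,0]], linear=[[0,0,0],[0,0,0],[0.0036,0.02,0],[0,0.018,0],[0,0,0.01],[0,0,0]], hand=[-1,-1,-1,-1,-1,-1])

```text
time: 9.63
eef_pos: [0.4571, 0.0071, 0.2251]
ee_rot: [[0.186, 0.97, -0.158], [0.982, -0.185, 0.027], [-0.004, -0.161, -0.987]]
wrist_force: [0.8, -3.2, 45.5]
width: 0.0
grasp_force: 22.9
```

```bash
cat > st.py <<'E'
from h import *
s=bot.get_state();R=np.array(s["ee_rot"]);p=np.array(s["eef_pos"]);print("t",round(s["time"],2),p.round(4),"yaw",np.degrees(np.arctan2(R[1,0],R[0,0])).round(2),"z",R[:,2].round(3),np.round(s["joint_pos"],1),"F",s["wrist_force"].round(1))
tip=p+R[:,2]*.1734;tx=np.array([.9836,-.1805,0]);ty=np.array([.1805,.9836,0])
k=np.array([.4515,.0063,.054])
print("tip",tip.round(4),"tip-knob along x,y:",((tip-k)@tx).round(4),((tip-k)@ty).round(4))
E
python3 st.py
```

```text
t 9.63 [0.4571 0.0071 0.2251] yaw 79.26 z [-0.158  0.027 -0.987] [  9.9  49.9 -25.9 120.9  39.2  26.8 -57.1] F [ 0.8 -3.2 45.5]
tip [0.4297 0.0117 0.0539] tip-knob along x,y: -0.0224 0.0013
```

There is a 45 N upward force, so the finger is bearing on the knob's top edge. I back up at once.

Emit:
servo_tool(angular=[[0,0,0],[0,0,0],[0,0,0],[0,0,0]], linear=[[0,0,-0.025],[0,0,0],[0,0,0],[0,0,0]], hand=[-1,-1,-1,-1])

```text
time: 9.97
eef_pos: [0.4583, 0.0063, 0.2456]
ee_rot: [[0.185, 0.968, -0.168], [0.983, -0.183, 0.026], [-0.006, -0.17, -0.985]]
wrist_force: [-0.9, 0.3, 0.4]
width: 0.0004
grasp_force: 0.0
```

```bash
python3 st.py; python3 - <<'E'
from h import *
d=capture("side");np.save("pics/s8.npy",d,allow_pickle=True);e=capture("top");np.save("pics/t8.npy",e,allow_pickle=True)
c=capture("wrist");np.save("pics/w8.npy",c,allow_pickle=True)
a=load("s7");t=load("top0")
for n,x,y,b in(("side",d,a,(200,145,300,240)),("top",e,t,(225,210,275,275))):
    D=np.abs(x["img"].astype(int)-y["img"]).sum(2)[b[1]:b[3],b[0]:b[2]];print(n,(D>90).sum())
print(proj(c,(.4515,.0063,.062)),proj(c,(.5204,-.0063,.053)))
E
```

```text
t 9.97 [0.4583 0.0063 0.2456] yaw 79.37 z [-0.168  0.026 -0.985] [ 11.7  48.1 -28.6 120.1  36.7  30.6 -54.9] F [-0.9  0.3  0.4]
tip [0.4292 0.0107 0.0747] tip-knob along x,y: -0.0228 0.0003
side 2613
top 1980
[293.7725014  230.02216515] [408.67126056 230.7867515 ]
```

```bash
python3 - <<'E'
from h import *
c=load("w8");q=proj(c,(.5204,-.0057,.078)).astype(int);print(q)
g=cv2.cvtColor(c["img"],cv2.COLOR_RGB2GRAY);x,y=q
print([np.round(v,4) for v in rect(c,(x-30,y-26,x+30,y+26),170,True,.078)])
s=load("s8");k=load("s7")
for n in("s7","s8"):
    d=load(n);q=proj(d,(.5204,-.0057,.078)).astype(int);x,y=q
    G=cv2.cvtColor(d["img"],cv2.COLOR_RGB2GRAY)
    print(n,q);print(G[y-6:y+8:2,x-10:x+12:2])
E
```

```text
[426 249]
[array([420.0852, 247.9274]), array([ 0.5177, -0.0048,  0.078 ]), array([0.0203, 0.0255, 0.0201, 0.0265]), array([ 85.0794, -10.9321, -91.8361, 169.7114]), np.int32(1666)]
s7 [232 202]
[[188  15  75  99 198 190 185 189 192 191 182]
 [184  24  74  88 190 188 188 188 189 191 189]
 [190  55  56  98 193 191 189 187 189 189 188]
 [168 170 104 102 194 206 215 190 193 191 191]
 [163 169 166 220 221 221 218 192  94 201 192]
 [127 125  79 156 169 138 132 120  22  91 193]
 [ 23  41  24 107 129 112 106 132  24  31 187]]
s8 [232 202]
[[199 193 191 194 200 194 189 194 194 193 192]
 [196 195 194 194 191 192 191 192 193 196 192]
 [190 191 190 193 193 194 192 191 191 193 191]
 [170 175 163 200 191 211 206 194 194 192 195]
 [166 170 163 222 223 225 221 112 127 197 194]
 [129 124  80 195 171 134 139  24  31 182 194]
 [ 46  22  51 137 124 105 149  27  23 102 184]]
```

Emit:
servo_tool(angular=[[0,0,0],[0,0,0],[0,0,0]], linear=[[0,-0.0148,0.0024],[0,0,0],[0,0,0]], hand=[-1,-1,-1])

```text
time: 10.37
eef_pos: [0.443, 0.0098, 0.2447]
ee_rot: [[0.182, 0.969, -0.17], [0.983, -0.18, 0.024], [-0.007, -0.172, -0.985]]
wrist_force: [0.2, -0.3, -0.1]
width: 0.0002
grasp_force: 0.0
```

```bash
python3 st.py
```

```text
t 10.37 [0.443  0.0098 0.2447] yaw 79.53 z [-0.17   0.024 -0.985] [ 10.6  47.6 -27.7 122.6  37.7  28.5 -56.7] F [ 0.2 -0.3 -0.1]
tip [0.4135 0.0141 0.0739] tip-knob along x,y: -0.0388 0.0008
```

Emit:
servo_tool(angular=[[0,0,0],[0,0,0],[0,0,0],[0,0,0]], linear=[[0,0.003,0.016],[0,0.002,0.015],[0,0,0],[0,0,0]], hand=[-1,-1,-1,-1])

```text
time: 10.7
eef_pos: [0.4434, 0.0097, 0.2132]
ee_rot: [[0.183, 0.968, -0.17], [0.983, -0.181, 0.025], [-0.007, -0.171, -0.985]]
wrist_force: [-0.3, 1.0, -0.4]
width: -0.0001
grasp_force: 0.0
```

```bash
python3 st.py
```

```text
t 10.7 [0.4434 0.0097 0.2132] yaw 79.48 z [-0.17   0.025 -0.985] [  8.3  50.8 -24.  123.1  41.   23.9 -59.3] F [-0.3  1.  -0.4]
tip [0.414  0.0139 0.0423] tip-knob along x,y: -0.0383 0.0007
```

Emit:
servo_tool(angular=[[0,0,0],[0,0,0],[0,0,0],[0,0,0]], linear=[[0,0.0099,-0.0017],[0,0.0099,-0.0017],[0,0.0099,-0.0017],[0,0,0]], hand=[-1,-1,-1,-1])

```text
time: 11.03
eef_pos: [0.4745, 0.0038, 0.2142]
ee_rot: [[0.185, 0.969, -0.166], [0.983, -0.183, 0.026], [-0.005, -0.168, -0.986]]
wrist_force: [0.8, -0.2, -0.3]
width: 0.0002
grasp_force: 0.0
```

```bash
python3 st.py
```

```text
t 11.03 [0.4745 0.0038 0.2142] yaw 79.37 z [-0.166  0.026 -0.986] [ 10.8  51.8 -26.6 117.9  39.1  28.9 -55.7] F [ 0.8 -0.2 -0.3]
tip [0.4458 0.0083 0.0432] tip-knob along x,y: -0.006 0.001
```

Emit:
servo_tool(angular=[[0,0,0],[0,0,0],[0,0,0],[0,0,0],[0,0,0],[0,0,0],[0,0,0]], linear=[[0,0.0099,-0.0017],[0,0.0099,-0.0017],[0,0.0099,-0.0017],[0,0.0099,-0.0017],[0,0.0099,-0.0017],[0,0,0],[0,0,0]], hand=[-1,-1,-1,-1,-1,-1,-1])

```text
time: 11.62
eef_pos: [0.5222, -0.0051, 0.214]
ee_rot: [[0.183, 0.969, -0.167], [0.983, -0.182, 0.025], [-0.006, -0.169, -0.986]]
wrist_force: [-0.7, -0.2, 0.6]
width: 0.0
grasp_force: 0.0
```

```bash
python3 st.py; python3 - <<'E'
from h import *
t=capture("top");np.save("pics/t9.npy",t,allow_pickle=True)
w=capture("wrist");np.save("pics/w9.npy",w,allow_pickle=True);cv2.imwrite("pics/w9.png",w["img"][:,:,::-1])
E
```

```text
t 11.62 [ 0.5222 -0.0051  0.214 ] yaw 79.43 z [-0.167  0.025 -0.986] [ 13.2  53.8 -29.3 109.6  36.6  36.2 -50.4] F [-0.7 -0.2  0.6]
tip [ 0.4932 -0.0007  0.0431] tip-knob along x,y: 0.0423 0.0006
```

Emit:
servo_tool(angular=[[0,0,0],[0,0,0],[0,0,0]], linear=[[0,0.004,-0.0007],[0,0.004,-0.0007],[0,0.004,-0.0007]], hand=[-1,-1,-1])

```text
time: 11.97
eef_pos: [0.5337, -0.0072, 0.2136]
ee_rot: [[0.182, 0.968, -0.17], [0.983, -0.181, 0.024], [-0.007, -0.172, -0.985]]
wrist_force: [-2.3, 0.8, 0.9]
width: -0.0003
grasp_force: 1.3
```

Emit:
servo_tool(angular=[[0,0,0],[0,0,0]], linear=[[0,0.003,-0.0005],[0,0.003,-0.0005]], hand=[-1,-1])

```text
time: 12.13
eef_pos: [0.5403, -0.0085, 0.2136]
ee_rot: [[0.183, 0.969, -0.169], [0.983, -0.181, 0.025], [-0.007, -0.171, -0.985]]
wrist_force: [-2.6, 1.4, 1.5]
width: -0.0001
grasp_force: 1.3
```

```bash
python3 st.py
```

```text
t 12.13 [ 0.5403 -0.0085  0.2136] yaw 79.46 z [-0.169  0.025 -0.985] [ 13.8  54.7 -30.  106.4  35.8  38.8 -48.5] F [-2.6  1.4  1.5]
tip [ 0.511  -0.0042  0.0427] tip-knob along x,y: 0.0604 0.0004
```

Sliding friction shows at about 2.5 N, so the knob is being pushed. I continue slowly towards the stop.

Emit:
servo_tool(angular=[[0,0,0],[0,0,0]], linear=[[0,0.003,-0.0005],[0,0.003,-0.0005]], hand=[-1,-1])

```text
time: 12.3
eef_pos: [0.5463, -0.0096, 0.2136]
ee_rot: [[0.183, 0.969, -0.169], [0.983, -0.181, 0.025], [-0.007, -0.171, -0.985]]
wrist_force: [-5.9, 1.6, 2.4]
width: -0.0
grasp_force: 4.3
```

Emit:
servo_tool(angular=[[0,0,0],[0,0,0]], linear=[[0,0.002,-0.0003],[0,0.002,-0.0003]], hand=[-1,-1])

```text
time: 12.47
eef_pos: [0.5476, -0.0097, 0.2133]
ee_rot: [[0.182, 0.967, -0.176], [0.983, -0.18, 0.024], [-0.008, -0.178, -0.984]]
wrist_force: [-11.8, 2.1, 8.1]
width: 0.0001
grasp_force: 6.8
```

Emit:
servo_tool(angular=[[0,0,0],[0,0,0]], linear=[[0,0.002,-0.0003],[0,0.002,-0.0003]], hand=[-1,-1])

```text
time: 12.63
eef_pos: [0.549, -0.0097, 0.213]
ee_rot: [[0.18, 0.966, -0.183], [0.984, -0.179, 0.024], [-0.01, -0.185, -0.983]]
wrist_force: [-18.5, 4.3, 12.8]
width: -0.0003
grasp_force: 10.6
```

```bash
python3 st.py; python3 - <<'E'
from h import *
tx=np.array([.9836,-.1805,0]);ty=np.array([.1805,.9836,0]);n=np.array([.5204,-.0063,.053])
np.set_printoptions(linewidth=220)
for nm,r in(("w7",100),("w4",100)):
    c=load(nm);g=cv2.cvtColor(c["img"],cv2.COLOR_RGB2GRAY).astype(int)
    rr=60 if nm=="w7" else 110
    u=135+np.argmax(np.abs(np.diff(g[rr,135:175])));P=plane(c,(u+.5,rr),.016);print(nm,u,g[rr,140:175],"front edge rel nest along x",((P-n)@tx).round(4),"(-.085-s0)")
t=capture("top");np.save("pics/t10.npy",t,allow_pickle=True);d=capture("side");np.save("pics/s10.npy",d,allow_pickle=True)
E
```

```text
t 12.63 [ 0.549  -0.0097  0.213 ] yaw 79.61 z [-0.183  0.024 -0.983] [ 14.1  55.4 -30.6 104.4  35.   41.1 -47.2] F [-18.5   4.3  12.8]
tip [ 0.5172 -0.0055  0.0426] tip-knob along x,y: 0.0667 0.0002
w7 164 [172 171 171 170 172 171 172 171 171 171 170 172 174 177 168 143 157 157 157 156 157 156 156 159 143 107  93  77  56  48  50  76  94  80  45] front edge rel nest along x -0.0784 (-.085-s0)
w4 147 [169 171 170 172 171 172 177 167 143 158 157 156 158 158 158 158 158 158 156 156 157 157 158 156 156 157 158 157 157 158 157 158 158 158 159] front edge rel nest along x -0.0878 (-.085-s0)
```

The push stopped at the expected place (knob travel about 92 mm) with 18 N against the stop, so the slide is home. I back off, rise and straighten the tool.

Emit:
servo_tool(angular=[[0,0,0],[0,0,0],[0,0,0],[0,0,0],[0,0,0],[0,0,0],[-0.09,0,0],[-0.09,0,0]], linear=[[0,-0.02,0.0035],[0,-0.01,0.0018],[0,-0.006,-0.035],[0,-0.006,-0.036],[0,-0.006,-0.036],[0,-0.006,-0.036],[0,0,0],[0,0,0]], hand=[-1,-1,-1,-1,-1,-1,-1,-1])

```text
time: 13.4
eef_pos: [0.527, -0.0046, 0.3608]
ee_rot: [[0.184, 0.983, 0.019], [0.983, -0.184, -0.007], [-0.003, 0.02, -1.0]]
wrist_force: [-0.3, -0.1, -1.2]
width: -0.0003
grasp_force: 0.0
```

Emit:
servo_tool(angular=[[0,0,0],[0,0,0],[0,0,0]], linear=[[0,0,0],[0,0,0],[0,0,0]], hand=[0.06,0.06,0.06])

```text
time: 13.65
eef_pos: [0.5253, -0.0048, 0.358]
ee_rot: [[0.183, 0.983, 0.006], [0.983, -0.183, -0.008], [-0.007, 0.007, -1.0]]
wrist_force: [0.5, -0.1, -0.9]
width: 0.0358
grasp_force: 0.0
```

```bash
python3 st.py; python3 - <<'E'
from h import *
np.set_printoptions(linewidth=220)
w=capture("wrist");np.save("pics/w11.npy",w,allow_pickle=True);cv2.imwrite("pics/w11.png",w["img"][:,:,::-1])
t=capture("top");np.save("pics/t11.npy",t,allow_pickle=True)
s=bot.get_state();R=np.array(s["ee_rot"]);p=np.array(s["eef_pos"])
tx=np.array([.9836,-.1805,0]);k=np.array([.4515,.0063,.062])
q=proj(w,k+.0895*tx);print("knob expected px",q);x,y=q.astype(int)
g=cv2.cvtColor(w["img"],cv2.COLOR_RGB2GRAY)
r=rect(w,(x-28,y-22,x+28,y+22),60,False,.06);print([np.round(v,4) for v in r],"moved",((r[1]-k)@tx).round(4))
for G in [(.634,.103,.314)]: print("to grip",(R.T@(np.array(G)-p)).round(4), proj(w,(.634,.103,.159)))
E
```

```text
t 13.65 [ 0.5253 -0.0048  0.358 ] yaw 79.44 z [ 0.006 -0.008 -1.   ] [ 16.3  39.  -34.5 109.1  33.2  41.8 -48.3] F [ 0.5 -0.1 -0.9]
tip [ 0.5263 -0.0062  0.1846] tip-knob along x,y: 0.0758 0.0012
knob expected px [265.43032135 182.7804692 ]
[array([266.8281, 180.9412]), array([ 0.5414, -0.0089,  0.06  ]), array([0.0143, 0.0192, 0.0146, 0.0192]), array([-10.6901, -99.355 , 169.255 ,  79.8022]), np.int32(221)] moved 0.0912
to grip [0.1261 0.0867 0.0435] [402.84639802   9.76861519]
```

The knob is measured 91 mm on from its start, which matches the home stop. Now I move over the lever grip.

Emit:
servo_tool(angular=[[0,0,0],[0,0,0],[0,0,0],[0,0,0],[0,0,0],[0,0,0],[0,0,0],[0,0,0]], linear=[[0.03,0.0217,-0.01],[0.03,0.0217,0],[0.03,0.0217,0],[0.016,0.0217,0],[0,0,0],[0,0,0],[0,0,0],[0,0,0]], hand=[0.06,0.06,0.06,0.06,0.06,0.06,0.06,0.06])

```text
time: 14.42
eef_pos: [0.6289, 0.0825, 0.3677]
ee_rot: [[0.184, 0.983, 0.005], [0.983, -0.184, -0.009], [-0.008, 0.007, -1.0]]
wrist_force: [0.1, -0.6, 0.4]
width: 0.0454
grasp_force: 0.0
```

```bash
python3 st.py; python3 - <<'E'
from h import *
w=capture("wrist");np.save("pics/w12.npy",w,allow_pickle=True);cv2.imwrite("pics/w12.png",w["img"][:,:,::-1])
s=bot.get_state();R=np.array(s["ee_rot"]);p=np.array(s["eef_pos"])
print("to grip",(R.T@(np.array((.634,.1035,.314))-p)).round(4))
for e in(-.039,0,.039): print(proj(w,np.array([.634,.1035,.159])+e*np.array([.179,.975,.13])).round(1))
g=cv2.cvtColor(w["img"],cv2.COLOR_RGB2GRAY)
np.set_printoptions(linewidth=220)
for r in range(60,240,12): print(r,g[r,200:320:4])
E
```

```text
t 14.42 [0.6289 0.0825 0.3677] yaw 79.4 z [ 0.005 -0.009 -1.   ] [  6.4  45.7 -34.4  89.6  30.7  54.3 -48.8] F [ 0.1 -0.6  0.4]
tip [0.6298 0.0809 0.1943] tip-knob along x,y: 0.1619 0.1056
to grip [0.022  0.0007 0.0538]
[252.7 230. ]
[252.5 181.7]
[252.2 124.3]
60 [148 150 152 149 147 148 134 134 140 140 137 139 140 137 144 142 151 157 167 168 170 165 160 165 168 173 169 166 172 168]
72 [139 154 149 150 150 147 154 159 159 158 144 141 143 142 151 160 159 163 161 167 175 169 164 163 169 164 165 167 165 171]
84 [145 144 141 145 151 146 146 152 152 156 157 160 159 160 159 163 161 163 165 165 171 168 171 167 170 169 164 173 173 175]
96 [145 142 144 148 157 157 156 162 174 163 163 168 168 165 163 170 167 166 163 165 164 163 169 167 167 167 164 166 168 168]
108 [156 155 159 160 162 162 160 156 161 165 167 167 171 168 167 164 166 173 179 168 166 163 169 163 161 167 169 168 169 168]
120 [168 165 162 166 164 166 167 166 166 165 168 168 169 179 174 172 168 170 162 159 164 170 169 169 173 173 170 171 167 165]
132 [172 170 164 163 165 166 169 166 166 168  13  24  26  27  25  25   2 169 167 169 1
[... 347 characters left out ...]
6  37  34  29  27  79 146 143 148 161 162 160 161 164 161 167 166 167]
180 [171 170 170 169 163 169 165 169 161 138  25  31  34  36  31  29  25 119 145 145 144 144 153 158 159 164 170 171 170 170]
192 [169 165 163 164 167 167 164 166 171 164  26  29  32  34  32  27  23 155 141 147 149 145 149 155 159 167 171 167 164 173]
204 [159 160 156 157 156 157 155 162 162 143  23  29  31  33  30  28  23 147 157 158 157 155 156 155 155 154 156 170 171 174]
216 [156 158 158 157 157 155 155 157 155 136  25  30  31  34  30  27  24 133 156 155 154 154 154 158 147 158 159 165 172 170]
228 [ 76  81  60   0 188 187 221 220 220 221   0  30  31  33  29  27  34 216 215 217 217 155  57  56  17  83  82  67 174 176]
```

The grip shows at columns 238–267, centre 252.5, exactly where predicted. I lower the fingers around it and pinch.

Emit:
servo_tool(angular=[[0,0,0],[0,0,0],[0,0,0],[0,0,0],[0,0,0]], linear=[[0.02,0.0007,0],[0,0,0.026],[0,0,0.026],[0,0,0],[0,0,0]], hand=[0.06,0.06,0.06,0.06,0.06])

```text
time: 14.88
eef_pos: [0.6336, 0.1018, 0.3154]
ee_rot: [[0.184, 0.983, 0.004], [0.983, -0.183, -0.01], [-0.009, 0.006, -1.0]]
wrist_force: [-0.0, -0.1, 1.1]
width: 0.0455
grasp_force: 0.0
```

```bash
python3 st.py
```

```text
t 14.88 [0.6336 0.1018 0.3154] yaw 79.43 z [ 0.004 -0.01  -1.   ] [  3.6  49.7 -32.3  90.6  33.3  49.5 -52.3] F [-0.  -0.1  1.1]
tip [0.6343 0.1001 0.142 ] tip-knob along x,y: 0.1629 0.1253
```

Emit:
servo_tool(angular=[[0,0,0],[0,0,0],[0,0,0],[0,0,0],[0,0,0],[0,0,0]], linear=[[0,0,0],[0,0,0],[0,0,0],[0,0,0],[0,0,0],[0,0,0]], hand=[-0.8,-0.8,-0.8,-0.8,-0.8,-0.8], squeeze=40)

```text
time: 15.38
eef_pos: [0.6327, 0.1035, 0.3176]
ee_rot: [[0.182, 0.983, 0.005], [0.983, -0.182, -0.008], [-0.007, 0.006, -1.0]]
wrist_force: [-5.4, 0.4, 3.0]
width: 0.0203
grasp_force: 38.9
```

```bash
python3 st.py
```

```text
t 15.38 [0.6327 0.1035 0.3176] yaw 79.5 z [ 0.005 -0.008 -1.   ] [  3.5  49.6 -32.5  90.6  33.2  49.7 -52.3] F [-5.4  0.4  3. ]
tip [0.6335 0.1021 0.1442] tip-knob along x,y: 0.1617 0.1271
```

Emit:
servo_tool(angular=[[0,0,0],[0,0,0],[0,0,0],[0,0,0],[0,0,0],[0,0,0]], linear=[[0,0,0.006],[0,0,0.006],[0,0,0.006],[0,0,0.006],[0,0,0],[0,0,0]], hand=[-0.8,-0.8,-0.8,-0.8,-0.8,-0.8])

```text
time: 15.88
eef_pos: [0.6329, 0.1046, 0.2939]
ee_rot: [[0.181, 0.983, 0.005], [0.983, -0.181, -0.006], [-0.005, 0.006, -1.0]]
wrist_force: [-7.0, 3.3, 5.8]
width: 0.0198
grasp_force: 39.2
```

Emit:
servo_tool(angular=[[0,0,0],[0,0,0],[0,0,0],[0,0,0],[0,0,0],[0,0,0]], linear=[[0,0,0.003],[0,0,0.003],[0,0,0.003],[0,0,0.003],[0,0,0],[0,0,0]], hand=[-0.8,-0.8,-0.8,-0.8,-0.8,-0.8])

```text
time: 16.38
eef_pos: [0.6329, 0.1044, 0.2824]
ee_rot: [[0.181, 0.983, 0.005], [0.983, -0.181, -0.006], [-0.005, 0.006, -1.0]]
wrist_force: [-8.2, 2.4, 8.4]
width: 0.0203
grasp_force: 39.6
```

```bash
python3 st.py;  python3 - <<'E'
from h import *
w=capture("wrist");np.save("pics/w14.npy",w,allow_pickle=True);d=capture("side");np.save("pics/s14.npy",d,allow_pickle=True)
E
```

```text
t 16.38 [0.6329 0.1044 0.2824] yaw 79.55 z [ 0.005 -0.006 -1.   ] [  2.8  52.1 -31.1  91.8  35.1  46.  -53.9] F [-8.2  2.4  8.4]
tip [0.6338 0.1034 0.109 ] tip-knob along x,y: 0.1618 0.1284
```

The force gained 2.6 N between 24 mm and 35 mm of grip travel. That fits a contact at 28.5 mm and so confirms the reference height. About 8.7 mm remain.

Emit:
servo_tool(angular=[[0,0,0],[0,0,0],[0,0,0],[0,0,0],[0,0,0],[0,0,0]], linear=[[0,0,0.0025],[0,0,0.0025],[0,0,0.002],[0,0,0.0015],[0,0,0],[0,0,0]], hand=[-0.8,-0.8,-0.8,-0.8,-0.8,-0.8])

```text
time: 16.98
eef_pos: [0.6329, 0.104, 0.2742]
ee_rot: [[0.182, 0.983, 0.005], [0.983, -0.182, -0.007], [-0.006, 0.006, -1.0]]
wrist_force: [-9.5, 1.5, 11.1]
width: 0.0204
grasp_force: 40.0
```

```bash
python3 st.py;  python3 - <<'E'
from h import *
w=capture("wrist");np.save("pics/w15.npy",w,allow_pickle=True);d=capture("side");np.save("pics/s15.npy",d,allow_pickle=True);t=capture("top");np.save("pics/t15.npy",t,allow_pickle=True)
o=np.zeros((600,800,3),np.uint8)
k=cv2.resize(d["img"][155:225,225:300][:,:,::-1],None,fx=5,fy=5,interpolation=cv2.INTER_CUBIC);o[:k.shape[0],:k.shape[1]]=k
k=cv2.resize(w["img"][:,:,::-1],None,fx=.8,fy=.8);o[:k.shape[0],380:380+k.shape[1]]=k
k=cv2.resize(t["img"][170:270,200:300][:,:,::-1],None,fx=2.3,fy=2.3,interpolation=cv2.INTER_CUBIC);o[360:590,:230]=k
k=cv2.resize(d["img"][:,:,::-1],None,fx=.6,fy=.6);o[360:590,380:687]=k[:230]
cv2.imwrite("pics/v15.png",o)
E
```

```text
t 16.98 [0.6329 0.104  0.2742] yaw 79.53 z [ 0.005 -0.007 -1.   ] [  2.6  52.7 -30.7  92.   35.6  45.3 -54.3] F [-9.5  1.5 11.1]
tip [0.6337 0.1027 0.1008] tip-knob along x,y: 0.1618 0.1277
```

View pics/v15.png

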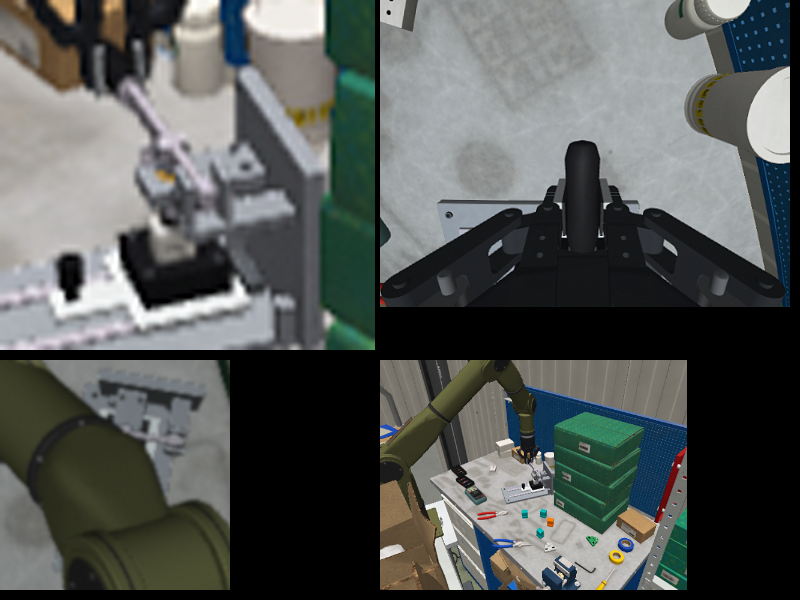

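The last picture shows:
- **Relay:** it stands in the nest under the plunger foot, at crop (170,240).
- **Slide:** the knob is at (70,270), with the slide home.
- **Lever:** the grip is held between the fingers, at wrist view (582,195).

The grip is 43.4 mm down with 11.1 N. That matches the prediction for about 5 mm of plate travel, with no sign of slipping or bottoming.

```bash
python3 -c "
from plant import bot
print(bot.close_job())"
```

```text
the job is handed in; nothing more can be done
None
```

The job is handed in at about 17 s: the relay is seated in the nest, the slide is home, and the robot is still holding the lever at roughly 0.23 rad, about 5 mm of plate travel estimated from grip height and force rather than read off the collar and notch; on the way one finger briefly pressed on the knob's top with about 45 N.

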